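# Oil the cam clamp on a goldsmith's bench and hold its jaw fully open

## Robot

A 6-joint arm with a two-finger parallel gripper is mounted at the origin on the work surface. World frame = base frame: x ahead of the robot, y to its left, z up, the work surface at z = 0. Lengths are in m, angles in degrees, forces in N, time in s.
With the tool pointing down it reaches from about 0.375 to 0.9 m from the base axis. Payload 3.1 kg.
Tool frame: the origin (TCP) lies midway between the tips of the shut fingers; the grasp point (between the pads) lies 19 mm behind it; z points along the fingers, y is the line along which they close (so a half turn about z gives the same grasp; the last joint's range is limited). The gripper opens to 87 mm and grips with 3 to 60 N. Pads are 19 mm wide; open, the fingers measure 117 mm over their backs; the gripper's body (75 mm by 190 mm) begins 51 mm behind the grasp point.
Start: joints at [53.486, 30.224, 82.088, -0, 67.689, -10.227], TCP at [0.277, 0.56, 0.223] pointing down, gripper open.
Joint ranges: [-176.69, 176.69], [-43.24, 126.21], [12.49, 139.97], [-82, 262], [0, 151.66], [-163.58, 163.58]. Speed limits (degrees/s): [159.86, 159.86, 180, 180, 180, 180].

## Interface

Orientations are given as a 3x3 rotation matrix whose columns are the frame's x, y, z axes.
In Python, from rig import read_state, optics, bot gives the robot as it stands. The module is installed in compiled form; this text tells all that it offers.
- The arm moves only by the tool send_rows, never from a script. Its argument "commands" is a list of rows, each a list of 7 numbers: the turn, a rotation vector about the tool's x, y, z in units of 5 degrees (1.0 is 5 degrees), then the shift along the tool's x, y, z in units of 30 mm (1.0 is 30 mm), then the opening, from 0 (shut) to 1 (fully open). In form: [[rx, ry, rz, tx, ty, tz, gripper], ...]. A call has 1 to 20 rows; each row is the pose to reach, as a shift and turn from the pose commanded when the call began, along the tool's axes at that moment; what a row does not reach only later rows make up. A row lasts 1/12 s, in which the tool goes at most 41.7 mm and 7.16 degrees, less where a joint would pass 70% of its speed; a pose out of reach is approached as far as the arm can. A call with a gripper value outside its range is refused whole. The fingers move at their own pace and stop on an object; the grip force is fixed at half the most. Time passes only in rows, so rows that repeat a pose let the fingers close. It gives the time, the measured TCP pose, the force, the opening and the grip force at its end, in the units of the state.
- read_state(): the state, without advancing time (a new reading comes with each control period).
- optics.capture(name): name is "scene" or "top"; returns a dict with "image" (480x640x3 uint8, blue, green, red), "intrinsics" (3x3 intrinsics, pixels), "k1" (the pictures are not rectified: a ray, as slopes to the right and down, at radius r is drawn at 1 + k1 r^2 times it, then the intrinsics apply), "extrinsics" (4x4, takes a point from world to camera coordinates). Camera axes: x right, y down, z forward; pixel columns grow to the right and rows downward; lengths in m; the calibration is good to about 2 mm. A picture is of the moment at which its call begins. There is no depth.
- bot.hand_in(): hands the job in; it is judged then, once.
The state is a dict: "time_s": time; "joint_positions": joint angles; "qvel": joint speeds; "tau": joint torques, N m; "position": TCP position; "tcp_rot": TCP orientation; "force": force on the tool from outside, world axes, zero at the start; "moment": the same for the moment, N m; "opening": opening from 0.0 (shut) to 1.0 (fully open); "grasp_force": force on a finger pad.
Only numpy, scipy, OpenCV 4.12 (cv2) and the standard library are available. Lean on these libraries where they do the work, as an engineer would, in place of code of your own. Each camera call takes 0.05 s, during which the arm holds its last target. There are 200 camera calls.

## Task

Oil the green cam clamp: take the brush from its wooden stand, dip its tip well into the white pot, dab the tip on the clamp's grey felt pad, and put the brush back upright and fully down in the hole of its stand. Then swing the clamp's lever by its red ball knob to the highest lift of the cam, which is with the lever pointing straight up, and finish while holding the knob there (the lever springs back if let go, and beyond upright the jaw sinks again). Leave the other things on the bench, and the pot, where they stand.

Things in the scene. Friction and masses are not known exactly. Their poses are not given: they have to be found in the camera images.
- clamp: Green cam clamp bolted to the bench. Origin: centre of the underside of its base plate, 190 (its x) by 130 (its y) by 12 mm. Its x axis points from the lever's low end over the cam towards the jaw's nose, z up. Highest parts: two brass nuts 122 mm up. The steel jaw plate over the cam, top 95 mm up, rises 9 mm. Jaw and posts lie within 20 mm of the clamp's xz plane.
- pivot (a point): The lever's pivot, on the -y side of the clamp, 60 mm above the bench, at (-20, -52, 60) mm in the clamp's frame. The lever turns about the clamp's y axis in the plane y = -52 mm.
- cam_lever (a joint): Angle of the cam lever (rad). At 0 it points to the clamp's -x and 0.25 rad above level; the value grows as the knob goes up and over towards the clamp's +x. At 1.32 it points straight up and the cam's lift is highest; the stop is at 1.95. Friction 0.16 Nm, return spring 0.25 Nm/rad: it falls back from upright if let go. Starts at 0 to 0.3.
- lever_knob: Red ball knob, 28 mm in diameter, on the end of the lever. Origin: the ball's centre, 110 mm from the pivot. It can be pinched from above across the clamp's y; it turns freely on the 9 mm steel lever bar about an axis along the clamp's y.
- oil_pad: Grey felt oiling pad, a disc 32 mm in diameter and 8 mm thick on a brass post on the clamp's +y side, at (-20, 48) mm in the clamp's frame. Origin: centre of its underside, 64 mm above the bench. It is springy: it gives up to 3 mm, 2.5 N per mm.
- pad_top (a point): Centre of the felt pad's top face, 72 mm above the bench.
- brush: Oil brush, 132 mm long, 70 g, standing upright in its stand. Origin: the tip of its firm bristles; z runs up along the handle. Ferrule 12 mm across; a brass collar, 32 mm across, from 55 to 62 mm above the tip; blue round handle, 16 mm across, from 62 to 132 mm above the tip. Best gripped from above about 103 mm above the tip. Loose.
- brush_tip (a point): Tip of the brush's bristles.
- stand: Wooden block 64 by 64 by 60 mm high, fixed, with an upright through hole of 23 mm in its middle. Origin: centre of its underside. The brush hangs in the hole with its collar on the block's top, so that its tip is 5 mm above the bench.
- pot: White open pot, 45 mm high, mouth 68 mm over the rim, wall 4 mm, floor about 5 mm up. Origin: centre of its underside. Loose, about 300 g.
- jar_a: Clear glass jar with a steel cap, 60 mm across, 75 mm high. Origin under its centre. Loose; leave it alone.
- jar_b: Amber jar with a yellow cap, 56 mm across, 70 mm high. Origin under its centre. Loose; leave it alone.
- tin: Flat aluminium tin, 68 mm across, 30 mm high. Origin under its centre. Loose; leave it alone.
- tool_mug: Dark mug, 68 mm across, with tools standing in it up to 145 mm. Origin under its centre. Loose; leave it alone.
- pliers: Pliers with red grips lying flat, 140 mm long. Origin near their middle. Loose; leave it alone.
- screwdriver: Screwdriver lying flat, 160 mm long. Loose; leave it alone.
- ring_tray: Small wooden tray with rings, 110 by 80 by 22 mm. Origin under its centre. Loose; leave it alone.
Mind the look-alikes: they are no part of the job. There is more than one size of the brush; the one meant has the size given above. Of the things that look like the stand, take the one that is farthest to the robot's right at the start.

How it is judged (in metres and radians):
On the way, in this order (a step that is already met when the one before it is completed fails the run):
1. the held brush's tip is in the pot, at least 12 mm below the rim (contact force between the fingers and brush above 0.5 N and horizontal distance between brush_tip and pot below 0.03 m and z of brush_tip in the frame of pot below 0.033 m), for 0.2 s.
2. the held brush touches the felt pad with its tip (contact force between the fingers and brush above 0.5 N and contact force between brush and oil_pad above 0.2 N and distance between brush_tip and pad_top below 0.022 m), for 0.1 s.
3. the brush is back in its stand, fully down, upright and let go (horizontal distance between brush_tip and stand below 0.009 m and z of brush_tip in the frame of stand below 0.01 m and angle between brush's own z axis and vertical below 0.12 rad and contact force between the fingers and brush below 0.05 N), for 0.2 s.
At the end, for the whole second after the job is handed in: the lever is held within 0.12 rad (7 degrees) of straight up, the fingers bearing on its red knob with more than 0.5 N; the brush stands untouched in its stand's hole (tip within 9 mm of the hole's axis and less than 10 mm above the bench, tilt under 0.12 rad); the pot stands upright (all of step 3 and value of joint cam_lever between 1.2 and 1.44 rad and contact force between the fingers and lever_knob above 0.5 N and angle between pot's own z axis and vertical below 0.1 rad); the arm keeps its last pose, push and grip.
It fails at once if the pot is tipped over or pushed more than 40 mm (angle between pot's own z axis and vertical above 0.5 rad or distance of pot from where it was at the start of the episode above 0.04 m).
It fails at once if another thing on the bench is moved more than 40 mm (distance of any of jar_a, jar_b, tin, tool_mug, pliers, screwdriver, ring_tray from where it was at the start of the episode above 0.04 m).
It also fails if it takes over 72 s, if anything falls off the work surface, if the arm or the gripper's body presses on something with over 40 N, if the wrist force passes 120 N, or if a joint passes its speed limit or range.

## Working session

There is one attempt and no reset: what is moved stays moved. The work goes in short steps, Python scripts to look and compute and a tool call to move; the robot and the scene stay as the last step left them, time stands still between calls to the robot, and variables do not carry over. Pictures are saved under pics/ and viewed, at most 10 in all, crops included, and the job is handed in when it is done.

Besides the shell and the picture viewer there is one more tool, called after "Request:" as name(argument=value, ...) on one line, values as JSON. send_rows: Moves the arm, as the interface text tells. Its arguments: {"type":"object","properties":{"commands":{"type":"array","items":{"type":"array","items":{"type":"number"}}}},"required":["commands"]}

```bash
mkdir -p pics
cat > h.py <<'E'
import numpy as np, cv2
from rig import read_state, optics, bot
def cap(n): return optics.capture(n)
def ray(c,u,v):
    K=np.array(c["intrinsics"]);k=c["k1"]
    d=np.array([(u-K[0,2])/K[0,0],(v-K[1,2])/K[1,1]]);p=d.copy()
    for _ in range(30): p=d/(1+k*(p@p))
    E=np.array(c["extrinsics"]);R=E[:3,:3];t=E[:3,3]
    return -R.T@t, R.T@np.array([p[0],p[1],1])
def onz(c,u,v,z):
    o,d=ray(c,u,v); return o+d*(z-o[2])/d[2]
def proj(c,P):
    E=np.array(c["extrinsics"]);K=np.array(c["intrinsics"]);q=E[:3,:3]@np.array(P)+E[:3,3]
    p=q[:2]/q[2];p=p*(1+c["k1"]*(p@p));return K[0,0]*p[0]+K[0,2],K[1,1]*p[1]+K[1,2]
def tri(c1,a,c2,b):
    o1,d1=ray(c1,*a);o2,d2=ray(c2,*b)
    s=np.linalg.lstsq(np.c_[d1,-d2],o2-o1,rcond=None)[0]
    p,q=o1+s[0]*d1,o2+s[1]*d2; return (p+q)/2,np.linalg.norm(p-q)
E
python3 - <<'E'
from h import *
np.set_printoptions(precision=3,suppress=True)
for n in("scene","top"):
    c=cap(n);cv2.imwrite(f"pics/{n}0.png",c["image"]);E=np.array(c["extrinsics"]);print(n,-E[:3,:3].T@E[:3,3],E[2,:3],c["k1"],c["intrinsics"])
s=read_state();print(s["position"],s["tcp_rot"],s["force"],s["opening"])
E
```

```text
scene [ 1.086 -0.841  0.816] [-0.437  0.679 -0.59 ] -0.14613703099334804 [[622.675   0.    322.638]
 [  0.    622.675 242.206]
 [  0.      0.      1.   ]]
top [0.271 0.022 1.359] [ 0.193 -0.013 -0.981] 0.05451303001824395 [[602.378   0.    332.133]
 [  0.    602.378 245.652]
 [  0.      0.      1.   ]]
[0.276 0.56  0.222] [[-0.897  0.443 -0.001]
 [ 0.443  0.897 -0.002]
 [ 0.    -0.002 -1.   ]] [-0.206  0.709 -0.378] 0.9979792028293756
```

View pics/scene0.png

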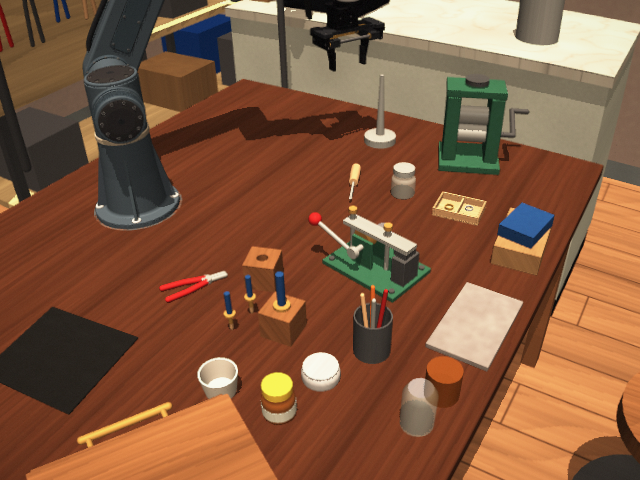

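View pics/top0.png

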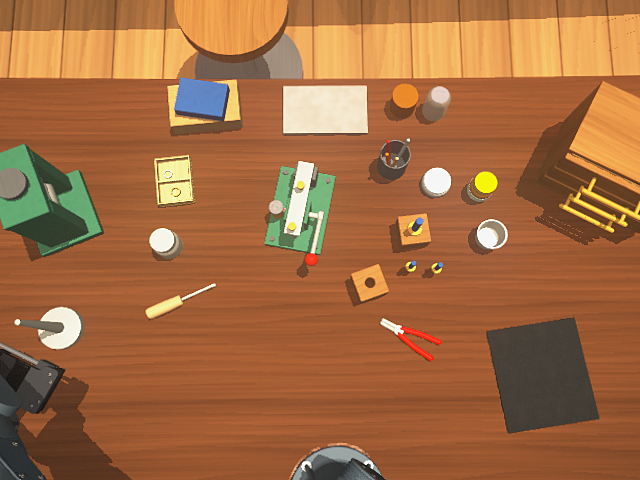

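The top view (x ahead is up, y left is left) shows these candidates:
- **Brushes:** large one in the block at (414,230), small ones at (411,267) and (437,268).
- **Stands:** block at (414,230), which is farthest right, and an empty block at (369,283).
- **White round things:** open pot at (491,235), flat tin at (436,182), jar at (164,243).
- **Clamp:** knob at (311,259), pad at (276,208), nuts at (300,185) and (291,227).

I choose the brush and stand at (414,230) and the pot at (491,235). Next I measure them and check with a crop.

```bash
cat > m.py <<'E'
from h import *
np.set_printoptions(precision=4,suppress=True)
def blobs(c,lo,hi,box,mina=15):
    x0,y0,x1,y1=box
    m=cv2.inRange(cv2.cvtColor(c["image"],cv2.COLOR_BGR2HSV)[y0:y1,x0:x1],lo,hi)
    n,l,s,ce=cv2.connectedComponentsWithStats(m)
    return [(s[i,4],ce[i]+[x0,y0],s[i,:4]+[x0,y0,0,0],l==i) for i in range(1,n) if s[i,4]>=mina]
if __name__=="__main__":
    S,T=cap("scene"),cap("top")
    R=((0,170,110),(6,255,255)); G=((60,80,30),(90,255,255)); B=((100,110,40),(125,255,255)); W=((0,0,140),(180,60,255))
    Y=((18,110,110),(32,255,255))
    for nm,c,b,col in [("knobS",S,(300,200,335,240),R),("knobT",T,(295,240,330,275),R),("hS",S,(265,260,300,315),B),("hT",T,(400,210,430,245),B),
      ("potT",T,(470,212,515,260),W),("potS",S,(190,350,245,405),W),("padT",T,(266,196,287,220),((0,0,90),(180,70,230))),
      ("greenT",T,(255,155,345,262),G),("nutS",S,(340,200,400,240),Y),("nutT",T,(280,175,315,240),Y),("collS",S,(265,285,300,320),Y),("collT",T,(400,215,430,245),Y)]:
        for a,ce,s,_ in blobs(c,*col,b): print(nm,a,ce,s)
    m=cv2.inRange(cv2.cvtColor(T["image"],cv2.COLOR_BGR2HSV)[155:265,255:345],*G)
    p=cv2.findNonZero(m)+[[255,155]]
    bx=cv2.boxPoints(cv2.minAreaRect(p.astype(np.float32)))
    print("base corners",[onz(T,*q,0.012)[:2] for q in bx])
    # stand top corners
    m=cv2.inRange(cv2.cvtColor(T["image"],cv2.COLOR_BGR2HSV)[205:255,390:440],(8,90,120),(20,255,255))
    print("wood",cv2.boundingRect(cv2.findNonZero(m)))
    A=cv2.resize(T["image"][150:270,250:350],None,fx=4,fy=4);C=cv2.resize(T["image"][195:285,385:515],None,fx=3,fy=3)
    D=cv2.resize(S["image"][240:350,210:320],None,fx=2,fy=2)
    o=np.zeros((500,790,3),np.uint8);o[:480,:400]=A;o[:270,400:790]=C;o[275:495,400:620]=D;cv2.imwrite("pics/crop1.png",o)
E
python3 m.py
```

```text
knobS 136 [314.5294 217.7574] [308 212  14  14]
knobT 132 [310.8182 259.0909] [305 253  13  13]
hS 250 [280.    287.776] [275 272  10  34]
hT 33 [419.0303 220.7576] [416 218   7   7]
potT 459 [489.6906 235.5381] [477 219  31  30]
potS 392 [217.8316 375.5714] [198 357  40  31]
padT 164 [275.7561 206.7988] [269 200  15  15]
greenT 446 [283.5919 188.1502] [274 166  20  54]
greenT 919 [320.0511 202.6942] [303 173  32  81]
greenT 564 [288.8174 236.8262] [265 220  48  31]
nutS 27 [352.4815 207.7037] [349 206   8   5]
nutS 32 [387.6562 224.7812] [384 223   8   5]
nutT 53 [300.3208 184.6415] [297 181   8   8]
nutT 54 [291.5926 225.8889] [288 222   8   9]
collS 79 [281.1013 305.2785] [273 300  17  10]
collT 30 [410.5    224.4333] [407 221   8   8]
collT 51 [417.1373 231.5098] [411 226  11  10]
base corners [array([0.5434, 0.1583]), array([0.7291, 0.1241]), array([ 0.7019, -0.0032]), array([0.5172, 0.0342])]
wood (0, 0, 50, 50)
```

View pics/crop1.png

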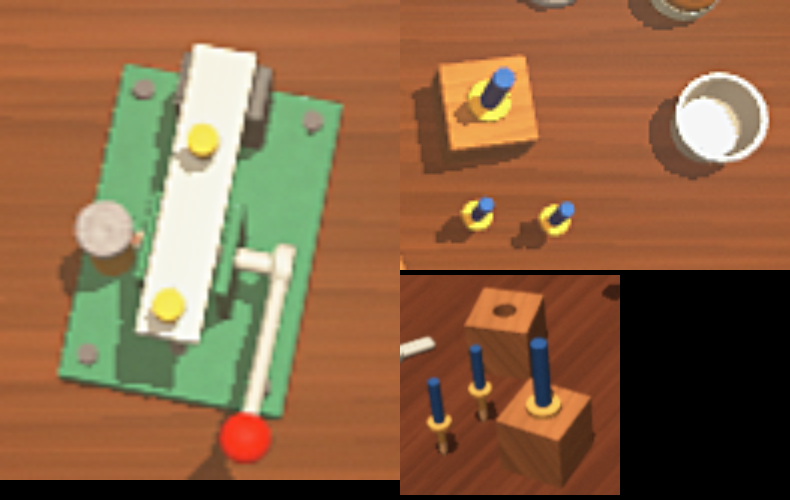

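The crop confirms the choice: the large brush is in the right-hand block, with its collar at (415,229) and handle top at (419,221). The two small brushes are free-standing decoys. The pot's rim centre is at (492,234), the pad's top at (276,207), and the lever points low, towards the robot.

Run:
```python
from h import *
np.set_printoptions(precision=4,suppress=True)
S,T=cap("scene"),cap("top")
print("handle top",onz(T,419.2,221,.137),"coll",onz(T,415,228.7,.067), onz(S,281.5,305,.067))
co=[(439,66),(523,55),(539,138),(446,152)]
q=np.array([onz(T,385+(x-400)/3,195+y/3,.060)[:2] for x,y in co]);print("stand",q.mean(0),[np.linalg.norm(q[i]-q[i-1]) for i in range(4)])
print("handle tri",tri(T,(419.2,221),S,(280,273.5)))
P=onz(T,492.3,234,.045);print("pot",P,onz(S,217.8,370,.045), "dia",np.linalg.norm(onz(T,676*0+385+(676-400)/3,234,.045)-onz(T,385+(768-400)/3,234,.045)))
print("knob",tri(T,(310.8,259.1),S,(314.5,217.8)))
print("pad",onz(T,276,207,.072))
n1=onz(T,300.3,184.6,.122);n2=onz(T,291.6,225.9,.122);print("nuts",n1,n2,tri(T,(300.3,184.6),S,(387.6,224.8)),tri(T,(291.6,225.9),S,(352.5,207.7)))
b=np.array([[.5434,.1583],[.7291,.1241],[.7019,-.0032],[.5172,.0342]]);c=b.mean(0)
ax=(b[1]+b[2]-b[0]-b[3])/2;print("base",c,np.degrees(np.arctan2(ax[1],ax[0])),np.linalg.norm(ax))
d=n1-n2;yaw=np.arctan2(d[1],d[0]);print("yaw",np.degrees(yaw))
for y in (yaw,np.arctan2(ax[1],ax[0])):
    R=np.array([[np.cos(y),-np.sin(y)],[np.sin(y),np.cos(y)]]);print("pivot",c+R@[-.02,-.052],"pad",c+R@[-.02,.048])
# start pose -> tool shift for hover over handle
s=read_state();R=np.array(s["tcp_rot"]);p=np.array(s["position"]);print(R.T,p)
```

```text
handle top [ 0.5629 -0.1759  0.137 ] coll [ 0.5623 -0.1773  0.067 ] [ 0.5686 -0.1783  0.067 ]
stand [ 0.5628 -0.176 ] [np.float64(0.06495276178865055), np.float64(0.06294804515462454), np.float64(0.06349943572644585), np.float64(0.06928754918900902)]
handle tri (array([ 0.565 , -0.1746,  0.1354]), np.float64(0.0045842838729118944))
pot [ 0.5538 -0.3524  0.045 ] [ 0.5551 -0.3463  0.045 ] dia 0.06807227069864835
knob (array([0.4918, 0.0519, 0.0959]), np.float64(0.0019131749478539853))
pad [0.6122 0.1281 0.072 ]
nuts [0.648  0.0726 0.122 ] [0.5577 0.0909 0.122 ] (array([0.6494, 0.0733, 0.1205]), np.float64(0.002157666893403346)) (array([0.5592, 0.0918, 0.1205]), np.float64(0.0025417499752382697))
base [0.6229 0.0784] -10.940594864714486 0.1886284177954107
yaw -11.437491209190766
pivot [0.593  0.0313] pad [0.6128 0.1294]
pivot [0.5934 0.0311] pad [0.6124 0.1293]
[[-0.8966  0.4429  0.0001]
 [ 0.4429  0.8966 -0.0008]
 [-0.0004 -0.0006 -1.    ]] [0.2766 0.5602 0.2222]
```

```bash
cat > g.py <<'E'
from h import *
import sys
from scipy.spatial.transform import Rotation as Ro
# usage: g.py x y z yaw_of_tool_y_deg -> row numbers from the measured pose
def rows(p,yaw,s=None):
    s=s or read_state();R=np.array(s["tcp_rot"]);a=np.radians(yaw)
    y=np.array([np.cos(a),np.sin(a),0]);z=np.array([0,0,-1.]);G=np.c_[np.cross(y,z),y,z]
    rv=np.degrees(Ro.from_matrix(R.T@G).as_rotvec())/5; t=R.T@(np.array(p)-s["position"])/.03
    return np.round(np.r_[rv,t],2).tolist()
if __name__=="__main__":
    v=list(map(float,sys.argv[1:]));print(rows(v[:3],v[3])); s=read_state();print(s["time_s"],np.round(s["position"],4),np.round(s["force"],1),s["opening"],s["grasp_force"])
E
python3 g.py .5635 -.176 .24 0
```

```text
[-0.01, 0.0, 12.74, -19.44, -17.77, -0.58]
0.3 [0.2766 0.5602 0.2222] [ 0.2  0.6 -0.3] 1.0015960998806877 0.0
```

Request:
send_rows(commands=[[0,0,12.74,-19.44,-17.77,-0.6,0.6],[0,0,12.74,-19.44,-17.77,-0.6,0.6],[0,0,12.74,-19.44,-17.77,-0.6,0.6],[0,0,12.74,-19.44,-17.77,-0.6,0.6],[0,0,12.74,-19.44,-17.77,-0.6,0.6],[0,0,12.74,-19.44,-17.77,-0.6,0.6],[0,0,12.74,-19.44,-17.77,-0.6,0.6],[0,0,12.74,-19.44,-17.77,-0.6,0.6],[0,0,12.74,-19.44,-17.77,-0.6,0.6],[0,0,12.74,-19.44,-17.77,-0.6,0.6],[0,0,12.74,-19.44,-17.77,-0.6,0.6],[0,0,12.74,-19.44,-17.77,-0.6,0.6],[0,0,12.74,-19.44,-17.77,-0.6,0.6],[0,0,12.74,-19.44,-17.77,-0.6,0.6],[0,0,12.74,-19.44,-17.77,-0.6,0.6],[0,0,12.74,-19.44,-17.77,-0.6,0.6],[0,0,12.74,-19.44,-17.77,-0.6,0.6],[0,0,12.74,-19.44,-17.77,-0.6,0.6],[0,0,12.74,-19.44,-17.77,-0.6,0.6],[0,0,12.74,-19.44,-17.77,-0.6,0.6]])

```text
time_s: 1.97
position: [0.5672, -0.1842, 0.241]
tcp_rot: [[0.006, 1.0, 0.006], [1.0, -0.005, -0.006], [-0.006, 0.006, -1.0]]
force: [0.5, -0.8, 0.4]
opening: 0.597
grasp_force: 0.0
```

```bash
python3 g.py .5635 -.176 .24 0; python3 g.py .5635 -.176 .089 0
```

```text
[0.07, 0.07, -0.06, 0.27, -0.12, 0.03]
1.9667 [ 0.5672 -0.1842  0.241 ] [ 0.5 -0.8  0.4] 0.5972347881407886 0.0
[0.07, 0.07, -0.06, 0.3, -0.15, 5.06]
1.9667 [ 0.5672 -0.1842  0.241 ] [ 0.5 -0.8  0.4] 0.5972347881407886 0.0
```

Request:
send_rows(commands=[[0,0,0,0,0,0,0.6],[0,0,0,0,0,0,0.6],[0,0,0,0,0,0,0.6],[0,0,0,0,0,0,0.6]])

```text
time_s: 2.3
position: [0.5629, -0.1742, 0.2405]
tcp_rot: [[-0.002, 1.0, -0.001], [1.0, 0.002, 0.001], [0.001, -0.001, -1.0]]
force: [-0.4, 0.9, 0.8]
opening: 0.601
grasp_force: 0.0
```

```bash
python3 g.py .5635 -.176 .089 0
python3 - <<'E'
from m import *
T=cap("top");S=cap("scene")
B=((100,110,40),(125,255,255))
for c,b in((T,(395,200,445,260)),(S,(255,250,310,320))):
    for a,ce,s,_ in blobs(c,*B,b,8): print(a,ce,s)
E
```

```text
[-0.01, -0.01, 0.02, -0.06, 0.02, 5.05]
2.3 [ 0.5629 -0.1742  0.2405] [-0.4  0.9  0.8] 0.6005101194197201 0.0
256 [280.0781 287.5742] [275 272  10  34]
```

Request:
send_rows(commands=[[0,0,0,-0.02,0.02,0.7,0.6],[0,0,0,-0.02,0.02,1.4,0.6],[0,0,0,-0.02,0.02,2.1,0.6],[0,0,0,-0.02,0.02,2.8,0.6],[0,0,0,-0.02,0.02,3.5,0.6],[0,0,0,-0.02,0.02,4.1,0.6],[0,0,0,-0.02,0.02,4.6,0.6],[0,0,0,-0.02,0.02,4.9,0.6],[0,0,0,-0.02,0.02,5.05,0.6],[0,0,0,-0.02,0.02,5.05,0.6],[0,0,0,-0.02,0.02,5.05,0.6],[0,0,0,-0.02,0.02,5.05,0],[0,0,0,-0.02,0.02,5.05,0],[0,0,0,-0.02,0.02,5.05,0],[0,0,0,-0.02,0.02,5.05,0],[0,0,0,-0.02,0.02,5.05,0],[0,0,0,-0.02,0.02,5.05,0],[0,0,0,-0.02,0.02,5.05,0],[0,0,0,-0.02,0.02,5.05,0]])

```text
time_s: 3.98
position: [0.5641, -0.1765, 0.089]
tcp_rot: [[-0.0, 1.0, -0.0], [1.0, 0.0, 0.0], [0.0, -0.0, -1.0]]
force: [-0.3, 0.5, -0.0]
opening: 0.172
grasp_force: 30.0
```

Request:
send_rows(commands=[[0,0,0,0,0,-0.3,0],[0,0,0,0,0,-0.8,0],[0,0,0,0,0,-1.4,0],[0,0,0,0,0,-2.1,0],[0,0,0,0,0,-2.8,0],[0,0,0,0,0,-3.5,0],[0,0,0,0,0,-4.1,0],[0,0,0,0,0,-4.5,0],[0,0,0,0,0,-4.8,0],[0,0,0,0,0,-5,0],[0,0,0,0,0,-5,0],[0,0,0,0,0,-5,0],[0,0,0,0,0,-5,0]])

```text
time_s: 5.07
position: [0.5635, -0.1762, 0.2381]
tcp_rot: [[-0.0, 1.0, -0.002], [1.0, 0.0, 0.001], [0.001, -0.002, -1.0]]
force: [-0.0, 0.4, -0.5]
opening: 0.173
grasp_force: 30.0
```

```bash
python3 g.py .554 -.351 .24 0
python3 - <<'E'
from h import *
S,T=cap("scene"),cap("top")
p=np.array(read_state()["position"]);
D=cv2.resize(S["image"][180:400,180:400],None,fx=2.5,fy=2.5)
cv2.imwrite("pics/lift.png",D)
for dz in(-.084,-.084+.0585,.048): print(proj(S,p+[0,0,dz]),(np.array(proj(S,p+[0,0,dz]))-180)*2.5)
E
```

```text
[-0.02, -0.01, 0.0, -5.83, -0.32, -0.07]
5.0667 [ 0.5635 -0.1762  0.2381] [-0.   0.4 -0.5] 0.17277223835922154 29.999991171061993
(np.float64(276.81977567791176), np.float64(265.5782657317859)) [242.04943919 213.94566433]
(np.float64(274.6324871196363), np.float64(237.99694419390622)) [236.5812178  144.99236048]
(np.float64(271.71491852548763), np.float64(200.65196277469158)) [229.28729631  51.62990694]
```

View pics/lift.png

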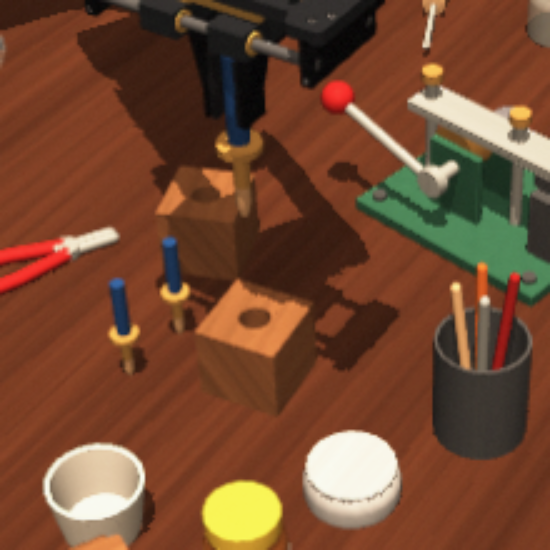

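The picture shows the brush held upright, its tip at crop (243,213), where I predicted (242,214). The stand's hole centre is at crop (255,317), which is scene (282,307). I'll check the hole's position and how close the cabinet is to the pot.

Run:
```python
from h import *
np.set_printoptions(precision=4,suppress=True)
S,T=cap("scene"),cap("top")
print("hole",onz(S,282,306.8,.06))
for t in((603,85),(567,148),(545,180)): print("cab",t,tri(T,t,S,(238,402)))
o=np.zeros((440,790,3),np.uint8);o[:440,:400]=cv2.resize(T["image"][60:280,440:640],None,fx=2,fy=2);o[:360,410:790]=cv2.resize(S["image"][340:480,150:300],(380,360));cv2.imwrite("pics/cab.png",o)
```

```text
hole [ 0.5674 -0.1756  0.06  ]
cab (603, 85) (array([ 0.7796, -0.5172,  0.2874]), np.float64(0.025984995688210683))
cab (567, 148) (array([ 0.7057, -0.47  ,  0.1862]), np.float64(0.011412924179174758))
cab (545, 180) (array([ 0.6631, -0.4386,  0.1248]), np.float64(0.02717357941162039))
```

View pics/cab.png

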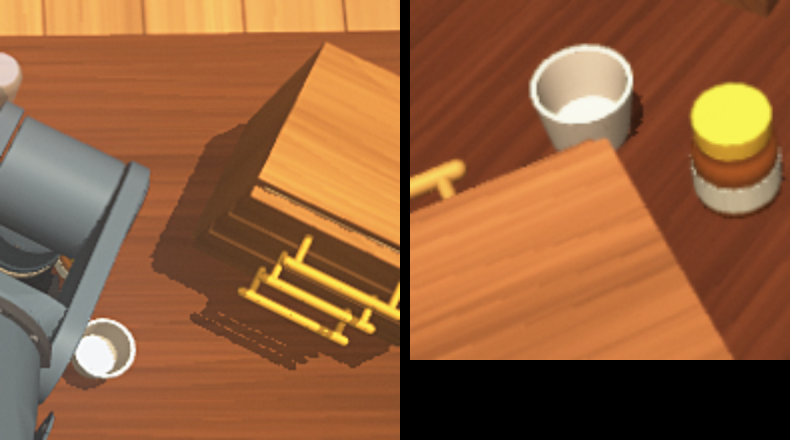

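The cabinet corner is near (0.71,-0.47) and about 0.19 m high, so it is clear of the dip. Now I move over the pot and dip.

Request:
send_rows(commands=[[0,0,0,-0.7,-0.05,0,0],[0,0,0,-1.5,-0.1,0,0],[0,0,0,-2.4,-0.15,0,0],[0,0,0,-3.3,-0.2,0,0],[0,0,0,-4.2,-0.25,0,0],[0,0,0,-5,-0.3,0,0],[0,0,0,-5.5,-0.3,0,0],[0,0,0,-5.8,-0.3,0,0],[0,0,0,-5.8,-0.3,0,0],[0,0,0,-5.8,-0.3,0.4,0],[0,0,0,-5.8,-0.3,1,0],[0,0,0,-5.8,-0.3,1.6,0],[0,0,0,-5.8,-0.3,2.2,0],[0,0,0,-5.8,-0.3,2.8,0],[0,0,0,-5.8,-0.3,3.4,0],[0,0,0,-5.8,-0.3,3.9,0],[0,0,0,-5.8,-0.3,4.2,0],[0,0,0,-5.8,-0.3,4.4,0],[0,0,0,-5.8,-0.3,4.4,0],[0,0,0,-5.8,-0.3,4.4,0]])

```text
time_s: 6.93
position: [0.5555, -0.35, 0.1072]
tcp_rot: [[-0.001, 1.0, 0.0], [1.0, 0.001, 0.0], [0.0, 0.0, -1.0]]
force: [-0.9, -0.1, -0.6]
opening: 0.177
grasp_force: 30.0
```

Request:
send_rows(commands=[[0,0,0,0,0,0,0],[0,0,0,0,0,0,0],[0,0,0,0,0,0,0]])

```text
time_s: 7.18
position: [0.5556, -0.3509, 0.1081]
tcp_rot: [[-0.0, 1.0, 0.001], [1.0, 0.0, -0.001], [-0.001, 0.001, -1.0]]
force: [0.4, -0.2, -0.8]
opening: 0.177
grasp_force: 30.0
```

Request:
send_rows(commands=[[0,0,0,0,0,-0.6,0],[0,0,0,0,0,-1.4,0],[0,0,0,0,0,-2.4,0],[0,0,0,0,0,-3.4,0],[0,0,0,0.3,0,-4.2,0],[0,0,0,1.2,0.1,-4.6,0],[0,0,0,2.2,0.2,-4.7,0],[0,0,0,3.3,0.4,-4.7,0],[0,0,0,4.4,0.5,-4.7,0],[0,0,0,5.5,0.6,-4.7,0],[0,0,0,6.6,0.8,-4.7,0],[0,0,0,7.7,0.9,-4.7,0],[0,0,0,8.8,1,-4.7,0],[0,0,0,9.9,1.2,-4.7,0],[0,0,0,11,1.3,-4.7,0],[0,0,0,12.1,1.4,-4.7,0],[0,0,0,13.2,1.6,-4.7,0],[0,0,0,14.2,1.7,-4.7,0],[0,0,0,15,1.8,-4.7,0],[0,0,0,15.6,1.9,-4.7,0]])

```text
time_s: 8.85
position: [0.6119, 0.1201, 0.2487]
tcp_rot: [[-0.002, 1.0, 0.001], [1.0, 0.002, 0.001], [0.001, 0.001, -1.0]]
force: [-0.7, 0.0, -1.0]
opening: 0.175
grasp_force: 30.0
```

Request:
send_rows(commands=[[0,0,0,0.3,0,0,0],[0,0,0,0.38,0,0,0],[0,0,0,0.38,0,0,0],[0,0,0,0.38,0,0,0],[0,0,0,0.38,0,0,0]])

```text
time_s: 9.27
position: [0.6121, 0.1275, 0.2481]
tcp_rot: [[0.001, 1.0, -0.0], [1.0, -0.001, -0.0], [-0.0, -0.0, -1.0]]
force: [0.8, -0.4, -0.4]
opening: 0.178
grasp_force: 30.0
```

```bash
python3 g.py .6125 .1287 .157 0
```

```text
[-0.0, 0.01, -0.02, 0.04, 0.01, 3.04]
9.2667 [0.6121 0.1275 0.2481] [ 0.8 -0.4 -0.4] 0.178053902698067 29.999964558519423
```

Request:
send_rows(commands=[[0,0,0,0.03,0.01,0.5,0],[0,0,0,0.03,0.01,1,0],[0,0,0,0.03,0.01,1.6,0],[0,0,0,0.03,0.01,2.2,0],[0,0,0,0.03,0.01,2.6,0],[0,0,0,0.03,0.01,2.8,0],[0,0,0,0.03,0.01,2.9,0],[0,0,0,0.03,0.01,2.95,0],[0,0,0,0.03,0.01,3,0],[0,0,0,0.03,0.01,3.03,0],[0,0,0,0.03,0.01,3.06,0],[0,0,0,0.03,0.01,3.08,0],[0,0,0,0.03,0.01,3.1,0],[0,0,0,0.03,0.01,3.1,0]])

```text
time_s: 10.43
position: [0.6127, 0.1299, 0.1554]
tcp_rot: [[-0.0, 1.0, 0.001], [1.0, 0.0, -0.0], [-0.0, 0.001, -1.0]]
force: [0.3, 0.0, 0.5]
opening: 0.174
grasp_force: 30.0
```

```bash
python3 g.py .6125 .1287 .157 0
python3 - <<'E'
from h import *
S,T=cap("scene"),cap("top")
o=np.zeros((560,790,3),np.uint8);o[:480,:480]=cv2.resize(S["image"][150:310,290:450],(480,480));o[:300,490:790]=cv2.resize(T["image"][150:270,240:360],(300,300));cv2.imwrite("pics/dab.png",o)
E
```

```text
[0.01, 0.0, 0.0, -0.04, -0.01, -0.05]
10.4333 [0.6127 0.1299 0.1554] [0.3 0.  0.5] 0.17374450913312522 30.00003499444574
```

View pics/dab.png

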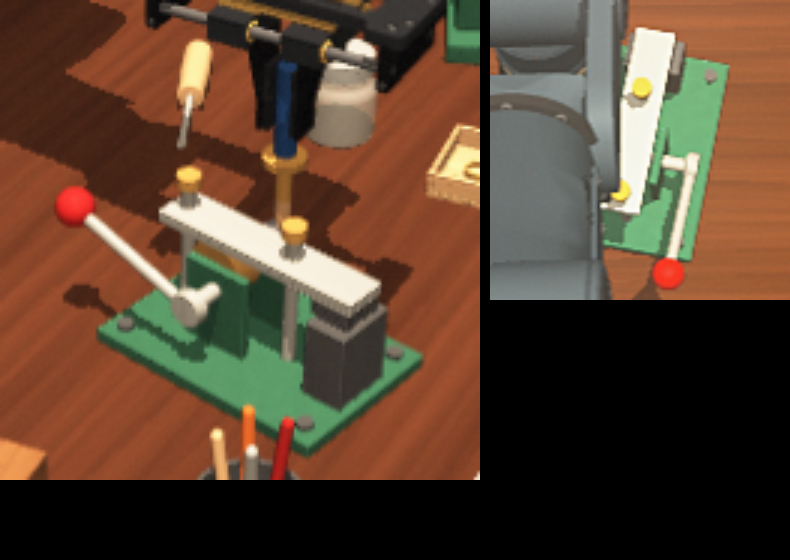

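The brush is above the pad behind the jaw, with its collar at crop (285,158). The force reading doesn't show contact yet, so I press on in small steps.

Request:
send_rows(commands=[[0,0,0,-0.03,0,0.03,0],[0,0,0,-0.03,0,0.05,0],[0,0,0,-0.03,0,0.05,0]])

```text
time_s: 10.78
position: [0.6127, 0.1294, 0.1541]
tcp_rot: [[0.0, 1.0, 0.001], [1.0, -0.0, 0.001], [0.001, 0.001, -1.0]]
force: [-0.2, 2.4, 3.4]
opening: 0.178
grasp_force: 30.0
```

Request:
send_rows(commands=[[0,0,0,0,0,0.03,0],[0,0,0,0,0,0.05,0],[0,0,0,0,0,0.05,0]])

```text
time_s: 11.03
position: [0.6128, 0.1294, 0.1529]
tcp_rot: [[-0.0, 1.0, 0.001], [1.0, 0.0, 0.001], [0.001, 0.001, -1.0]]
force: [-1.7, 2.2, 6.4]
opening: 0.176
grasp_force: 30.0
```

Request:
send_rows(commands=[[0,0,0,0,0,0,0],[0,0,0,0,0,0,0]])

```text
time_s: 11.2
position: [0.6127, 0.1294, 0.1529]
tcp_rot: [[-0.0, 1.0, 0.001], [1.0, 0.0, 0.001], [0.001, 0.001, -1.0]]
force: [0.0, 2.4, 6.5]
opening: 0.176
grasp_force: 30.0
```

Contact is clear at 6.5 N. Now I lift and go back over the stand.

Request:
send_rows(commands=[[0,0,0,0,0,-0.4,0],[0,0,0,0,0,-1,0],[0,0,0,0,0,-1.8,0],[0,0,0,0,0,-2.5,0],[0,0,0,-0.3,0,-2.9,0],[0,0,0,-1,-0.2,-2.9,0],[0,0,0,-2,-0.3,-2.9,0],[0,0,0,-3,-0.5,-2.9,0],[0,0,0,-4,-0.7,-2.9,0],[0,0,0,-5,-0.8,-2.9,0],[0,0,0,-6,-1,-2.9,0],[0,0,0,-7,-1.2,-2.9,0],[0,0,0,-8,-1.3,-2.9,0],[0,0,0,-8.9,-1.5,-2.9,0],[0,0,0,-9.6,-1.6,-2.9,0],[0,0,0,-10,-1.62,-2.9,0],[0,0,0,-10.2,-1.62,-2.9,0],[0,0,0,-10.2,-1.62,-2.9,0],[0,0,0,-10.2,-1.62,-2.9,0],[0,0,0,-10.2,-1.62,-2.9,0]])

```text
time_s: 12.87
position: [0.5638, -0.1758, 0.2389]
tcp_rot: [[-0.002, 1.0, -0.001], [1.0, 0.002, 0.001], [0.001, -0.001, -1.0]]
force: [0.4, -0.4, 0.0]
opening: 0.176
grasp_force: 30.0
```

Request:
send_rows(commands=[[0,0,0,0,0,0,0],[0,0,0,0,0,0,0],[0,0,0,0,0,0,0]])

```text
time_s: 13.12
position: [0.564, -0.1762, 0.2391]
tcp_rot: [[-0.002, 1.0, -0.0], [1.0, 0.002, 0.0], [0.0, -0.0, -1.0]]
force: [0.8, -0.1, -0.7]
opening: 0.177
grasp_force: 30.0
```

```bash
python3 g.py .564 -.1765 .089 0
python3 - <<'E'
from h import *
S=cap("scene");p=np.array(read_state()["position"])
cv2.imwrite("pics/ret.png",cv2.resize(S["image"][190:350,200:360],(640,640))[:600])
for dz in(-.084,-.084+.0585): print((np.array(proj(S,p+[0,0,dz]))-[200,190])*4)
E
```

```text
[-0.0, -0.0, 0.02, -0.01, 0.0, 5.0]
13.1167 [ 0.564  -0.1762  0.2391] [ 0.8 -0.1 -0.7] 0.1765351497235136 29.999973820522428
[307.66807333 300.71129342]
[298.92535256 190.22832713]
```

View pics/ret.png

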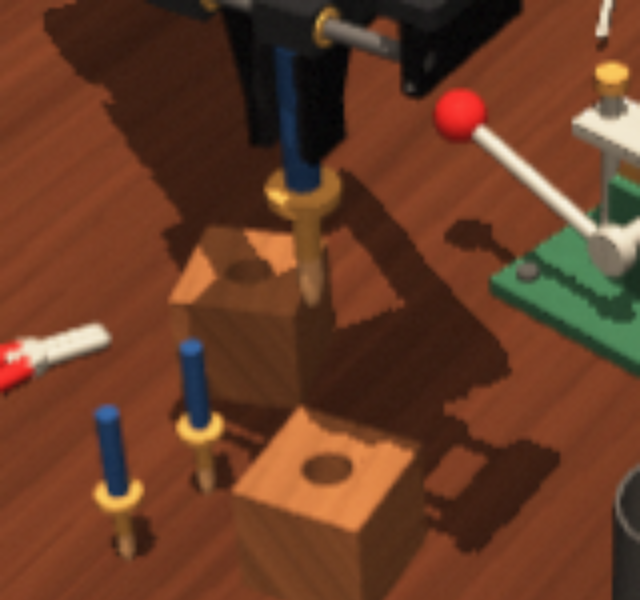

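The brush is upright, tip at crop (312,303), within about 2 mm of where I predicted. The hole is clear at (327,467). I lower it in two stages.

Request:
send_rows(commands=[[0,0,0,0,0,0.6,0],[0,0,0,0,0,1.2,0],[0,0,0,0,0,1.8,0],[0,0,0,0,0,2.3,0],[0,0,0,0,0,2.6,0],[0,0,0,0,0,2.9,0],[0,0,0,0,0,3.2,0],[0,0,0,0,0,3.4,0],[0,0,0,0,0,3.6,0]])

```text
time_s: 13.92
position: [0.5642, -0.1772, 0.1308]
tcp_rot: [[-0.0, 1.0, 0.001], [1.0, 0.0, -0.0], [-0.0, 0.001, -1.0]]
force: [0.6, 0.5, -0.8]
opening: 0.178
grasp_force: 30.0
```

Request:
send_rows(commands=[[0,0,0,0,0,0.2,0],[0,0,0,0,0,0.4,0],[0,0,0,0,0,0.6,0],[0,0,0,0,0,0.8,0],[0,0,0,0,0,1,0],[0,0,0,0,0,1.15,0],[0,0,0,0,0,1.25,0],[0,0,0,0,0,1.32,0],[0,0,0,0,0,1.36,0],[0,0,0,0,0,1.36,0]])

```text
time_s: 14.75
position: [0.5638, -0.1771, 0.0901]
tcp_rot: [[-0.0, 1.0, -0.0], [1.0, 0.0, 0.0], [0.0, -0.0, -1.0]]
force: [-0.4, 0.0, -0.8]
opening: 0.177
grasp_force: 30.0
```

Request:
send_rows(commands=[[0,0,0,0,0,0.03,0],[0,0,0,0,0,0.03,0],[0,0,0,0,0,0.03,0.6],[0,0,0,0,0,0.03,0.6],[0,0,0,0,0,0.03,0.6],[0,0,0,0,0,0.03,0.6],[0,0,0,0,0,0.03,0.6],[0,0,0,0,0,0.03,0.6],[0,0,0,0,0,0.03,0.6],[0,0,0,0,0,-0.5,0.6],[0,0,0,0,0,-1.2,0.6],[0,0,0,0,0,-2,0.6],[0,0,0,0,0,-3,0.6],[0,0,0,0,0,-4,0.6],[0,0,0,0,0,-4.8,0.6],[0,0,0,0,0,-5.3,0.6],[0,0,0,0,0,-5.3,0.6],[0,0,0,0,0,-5.3,0.6]])

```text
time_s: 16.25
position: [0.564, -0.1772, 0.2498]
tcp_rot: [[-0.0, 1.0, 0.002], [1.0, 0.0, -0.001], [-0.001, 0.002, -1.0]]
force: [-0.4, 0.1, -0.4]
opening: 0.601
grasp_force: 0.0
```

```bash
python3 g.py .490 .052 .2 78.8
python3 - <<'E'
from m import *
S=cap("scene");B=((100,110,40),(125,255,255));Y=((18,110,110),(32,255,255))
for b,col in(((255,250,310,320),B),((265,285,300,320),Y)):
    for a,ce,s,_ in blobs(S,*col,b,8): print(a,ce,s)
cv2.imwrite("pics/back.png",cv2.resize(S["image"][240:360,200:340],None,fx=4,fy=4))
E
```

```text
[0.01, 0.02, -15.76, 7.64, -2.47, 1.65]
16.25 [ 0.564  -0.1772  0.2498] [-0.4  0.1 -0.4] 0.6014452002966478 0.0
248 [279.254  287.2621] [274 272  11  33]
75 [280.6533 305.0533] [273 300  16  10]
```

View pics/back.png

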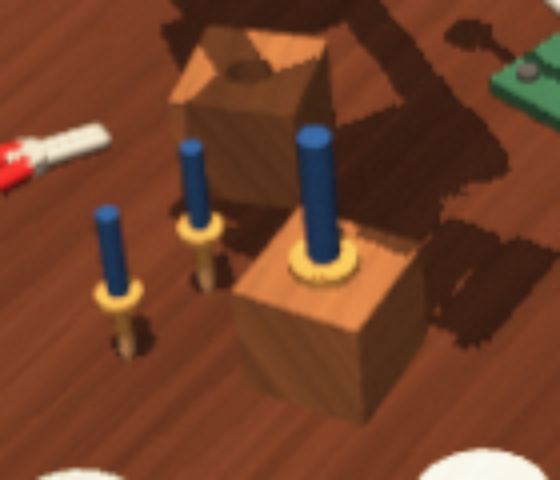

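The brush is back in its stand, collar flat on the block at crop (323,260), upright. Next is the knob, with the tool turned so the fingers close along the clamp's y.

Request:
send_rows(commands=[[0,0,-1.4,0.3,-0.1,0.1,0.6],[0,0,-2.8,1,-0.3,0.2,0.6],[0,0,-4.2,1.8,-0.6,0.4,0.6],[0,0,-5.6,2.7,-0.9,0.6,0.6],[0,0,-7,3.6,-1.2,0.8,0.6],[0,0,-8.4,4.5,-1.5,1,0.6],[0,0,-9.8,5.4,-1.8,1.2,0.6],[0,0,-11.2,6.2,-2,1.4,0.6],[0,0,-12.6,7,-2.3,1.5,0.6],[0,0,-14,7.4,-2.4,1.65,0.6],[0,0,-15,7.64,-2.45,1.65,0.6],[0,0,-15.76,7.64,-2.45,1.65,0.6],[0,0,-15.76,7.64,-2.45,1.65,0.6],[0,0,-15.76,7.64,-2.45,1.65,0.6],[0,0,-15.76,7.64,-2.45,1.65,0.6],[0,0,-15.76,7.64,-2.45,1.65,0.6]])

```text
time_s: 17.63
position: [0.4901, 0.0518, 0.1992]
tcp_rot: [[-0.981, 0.196, -0.001], [0.196, 0.981, 0.0], [0.001, -0.0, -1.0]]
force: [-1.3, -0.0, 0.3]
opening: 0.599
grasp_force: 0.0
```

```bash
python3 g.py .4915 .052 .079 78.8
python3 - <<'E'
from m import *
S=cap("scene");R=((0,170,110),(6,255,255))
for a,ce,s,_ in blobs(S,*R,(300,190,335,240),8): print(a,ce,s)
a=np.radians(-11.2);piv=np.array([.593,.0312,.06]);f=np.array([np.cos(a),np.sin(a),0])
for th in(.087,1.32): print(th,piv+.11*(-f*np.cos(th+.25)+[0,0,np.sin(th+.25)]),proj(S,piv+.11*(-f*np.cos(th+.25)+[0,0,np.sin(th+.25)])))
E
```

```text
[-0.0, -0.01, -0.02, -0.05, 0.02, 4.01]
17.6333 [0.4901 0.0518 0.1992] [-1.3 -0.   0.3] 0.5993719019057777 0.0
122 [314.541  217.9016] [309 212  13  13]
0.087 [0.4912 0.0514 0.0964] (np.float64(313.6236718845352), np.float64(217.73261966386985))
1.32 [0.5929 0.0312 0.17  ] (np.float64(351.7198234937123), np.float64(205.87317788887285))
```

Request:
send_rows(commands=[[0,0,0,-0.04,0.01,0.7,0.6],[0,0,0,-0.04,0.01,1.5,0.6],[0,0,0,-0.04,0.01,2.3,0.6],[0,0,0,-0.04,0.01,3,0.6],[0,0,0,-0.04,0.01,3.5,0.6],[0,0,0,-0.04,0.01,3.9,0.6],[0,0,0,-0.04,0.01,4.05,0.6],[0,0,0,-0.04,0.01,4.05,0.6],[0,0,0,-0.04,0.01,4.05,0],[0,0,0,-0.04,0.01,4.05,0],[0,0,0,-0.04,0.01,4.05,0],[0,0,0,-0.04,0.01,4.05,0],[0,0,0,-0.04,0.01,4.05,0],[0,0,0,-0.04,0.01,4.05,0],[0,0,0,-0.04,0.01,4.05,0]])

```text
time_s: 18.93
position: [0.4919, 0.0525, 0.0786]
tcp_rot: [[-0.981, 0.194, 0.001], [0.194, 0.981, 0.0], [-0.001, 0.001, -1.0]]
force: [0.8, 2.5, 0.9]
opening: 0.305
grasp_force: 30.0
```

Run:
```python
from g import *
s=read_state();p=np.array(s["position"]);R=np.array(s["tcp_rot"])
a=np.radians(-11.2);piv=np.array([.593,.0312,.06]);f=np.array([np.cos(a),np.sin(a),0])
k=p+[0,0,.019];v=k-piv;print(p,s["force"],s["opening"],s["grasp_force"],"in-plane",-v@f,v[2],np.hypot(v@f,v[2]),"ang",np.degrees(np.arctan2(v[2],-v@f)),"off",v@np.array([-f[1],f[0],0]))
off=k-(piv+.11*(-f*np.cos(.337)+[0,0,np.sin(.337)]));print("off",off)
for d in list(range(24,91,6))+[90]:
    th=np.radians(d);t=piv+.11*(-f*np.cos(th)+[0,0,np.sin(th)])-[0,0,.019]
    print(d,np.round(R.T@(t-p)/.03,2))
```

```text
[0.49190838 0.05248892 0.07861207] [0.7635539  2.54437652 0.86662063] 0.304645441919749 30.000195801258087 in-plane 0.10330139001177437 0.03761206557978118 0.10993563869620478 ang 20.00657945724433 off 0.0012480143725865237
off [0.00074388 0.00112495 0.00123976]
24 [-0.09 -0.04 -0.24]
30 [-0.27 -0.04 -0.58]
36 [-0.48 -0.04 -0.9 ]
42 [-0.72 -0.04 -1.2 ]
48 [-0.99 -0.04 -1.47]
54 [-1.29 -0.04 -1.71]
60 [-1.61 -0.04 -1.92]
66 [-1.95 -0.04 -2.09]
72 [-2.31 -0.04 -2.23]
78 [-2.68 -0.04 -2.33]
84 [-3.06 -0.04 -2.39]
90 [-3.45 -0.04 -2.41]
90 [-3.45 -0.04 -2.41]
```

The knob is gripped: the grasp point sits 109.9 mm from the pivot, where 110 is expected. I swing it along the arc.

Request:
send_rows(commands=[[0,0,0,-0.05,-0.02,-0.12,0],[0,0,0,-0.09,-0.04,-0.24,0],[0,0,0,-0.18,-0.04,-0.41,0],[0,0,0,-0.27,-0.04,-0.58,0],[0,0,0,-0.48,-0.04,-0.9,0],[0,0,0,-0.72,-0.04,-1.2,0],[0,0,0,-0.99,-0.04,-1.47,0],[0,0,0,-1.29,-0.04,-1.71,0],[0,0,0,-1.61,-0.04,-1.92,0],[0,0,0,-1.95,-0.04,-2.09,0],[0,0,0,-2.31,-0.04,-2.23,0],[0,0,0,-2.68,-0.04,-2.33,0],[0,0,0,-2.87,-0.04,-2.36,0],[0,0,0,-3.06,-0.04,-2.39,0],[0,0,0,-3.2,-0.04,-2.4,0],[0,0,0,-3.35,-0.04,-2.41,0],[0,0,0,-3.45,-0.04,-2.41,0],[0,0,0,-3.45,-0.04,-2.41,0],[0,0,0,-3.45,-0.04,-2.41,0],[0,0,0,-3.45,-0.04,-2.41,0]])

```text
time_s: 20.6
position: [0.5944, 0.032, 0.1541]
tcp_rot: [[-0.981, 0.194, 0.005], [0.194, 0.981, 0.001], [-0.004, 0.002, -1.0]]
force: [-2.4, 4.0, 15.8]
opening: 0.3
grasp_force: 30.0
```

Request:
send_rows(commands=[[0,0,0,0,0,0,0],[0,0,0,0,0,0,0],[0,0,0,0,0,0,0],[0,0,0,0,0,0,0]])

```text
time_s: 20.93
position: [0.5943, 0.032, 0.1541]
tcp_rot: [[-0.981, 0.194, 0.005], [0.194, 0.981, 0.001], [-0.004, 0.002, -1.0]]
force: [-1.7, 4.7, 16.0]
opening: 0.301
grasp_force: 30.0
```

Run:
```python
from m import *
S=cap("scene");s=read_state();print(s["position"],s["force"],s["opening"],s["grasp_force"])
R=((0,170,110),(6,255,255))
for a,ce,q,_ in blobs(S,*R,(320,170,390,250),5): print(a,ce,q)
a=np.radians(-11.2);piv=np.array([.593,.0312,.06]);f=np.array([np.cos(a),np.sin(a),0])
v=np.array(s["position"])+[0,0,.019]-piv;print(np.degrees(np.arctan2(v[2],-v@f)),np.hypot(v@f,v[2]))
print(blobs(S,(100,110,40),(125,255,255),(265,260,300,315))[0][:3])
cv2.imwrite("pics/end.png",cv2.resize(S["image"][140:420,190:440],None,fx=2.1,fy=2.1))
```

```text
[0.5944 0.032  0.1542] [-2.0351  5.3025 16.0538] 0.2991989226652597 30.002654492855072
85 [355.3059 205.8706] [352 199   8  14]
90.6024593554526 0.11317165380274923
(np.int32(243), array([279.2716, 287.3333]), array([274, 272,  11,  33]))
```

View pics/end.png

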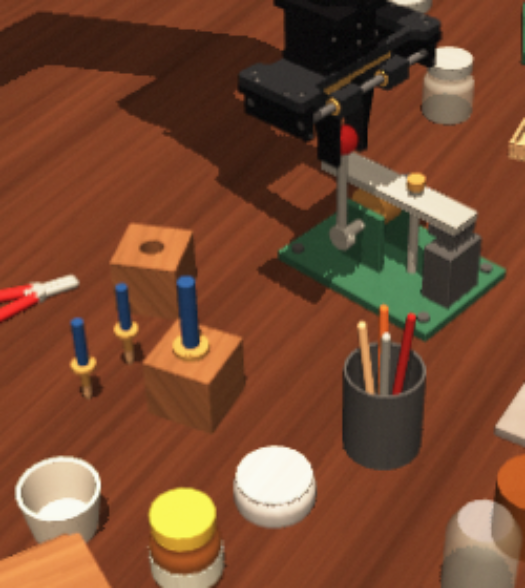

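The lever stands upright with the knob between the fingers at crop (348,140). The brush stands in its block and the pot is undisturbed. I'll relieve the 16 N downward push before handing in.

Request:
send_rows(commands=[[0,0,0,0,0,-0.04,0],[0,0,0,0,0,-0.08,0],[0,0,0,0,0,-0.08,0],[0,0,0,0,0,-0.08,0]])

```text
time_s: 21.32
position: [0.5928, 0.0323, 0.1543]
tcp_rot: [[-0.981, 0.194, 0.001], [0.194, 0.981, 0.002], [-0.0, 0.002, -1.0]]
force: [-1.7, 5.4, 7.7]
opening: 0.303
grasp_force: 30.0
```

```bash
python3 -c "
from rig import bot
print(bot.hand_in())"
```

```text
the job is handed in; nothing more can be done
None
```

I dipped the brush, dabbed it on the pad at about 6.5 N, put it back upright and fully down in its stand, and handed the job in at about 21 s while holding the knob with the lever about straight up; the hand-in returned no verdict.

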